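Close the centrifuge and reset its tripped breaker

TASK

The small centrifuge has tripped its breaker on the bench supply box: that is the one lever standing about halfway. First lower the centrifuge's lid gently until it is fully shut; then reset the tripped breaker by pushing its lever fully to off (towards the sockets) and then throwing it fully on (towards the pilot lamps), and let go. Leave the other two levers as they are, and do not disturb the tube rack, the bottle or the tip box.

Things in the scene. Friction and masses are not known exactly. Their poses are not given: they have to be found in the camera images.
- centrifuge: white fixed bench centrifuge, 210 (x) x 190 (y) x 120 mm high, round black bowl with a rotor in its top; origin at the centre of its underside, z up; the control panel is on its -x side, the lid's hinge on its +x side
- lid (a joint): angle of the lid, rad: 0 = shut, flat on the top; grows as the front edge rises (up to 1.4; starts 0.75 to 1.15). A stiff hinge: the lid stays where it is left, and a light push (up to 2 N) near the front edge lowers it
- lid_hinge (a point): middle of the lid's hinge axis, fixed on the centrifuge at its frame's (85, 0, 120) mm; the axis runs along the centrifuge's y
- lid_front (a point): middle of the outermost end of the lid's front tab, 200 mm from the hinge axis, 9 mm above it when shut; moves with the lid. The lid is a white slab, 180 mm wide, from 5 to 185 mm from the hinge axis; when shut its underside is 2 mm and its outer face (with a grey disc) 16 mm above the axis. The tab is 60 mm wide and 10 mm thick, from 184 to 200 mm
- supply: grey fixed bench supply box, 140 (x) x 250 (y) x 70 mm high, origin at the centre of its underside, z up; its -x side carries three sockets; on top are three alike breakers side by side along y, 75 mm apart, in any order
- breaker_a: the tripped breaker: white plate 120 (x) x 50 (y) x 12 mm on the supply box, its underside at 70 mm; origin at the centre of its underside, axes parallel to the box's; a small round amber pilot lamp (16 mm wide, 5 mm tall) at the +x end of the plate marks the on side
- lever_a (a joint): lever of breaker_a (starts tripped, between 0.42 and 0.78), rad: 0 = fully off (leaning 34 degrees towards the sockets), 0.6 = upright, 1.2 = fully on (leaning 34 degrees towards the pilot lamp); hard stops at 0 and 1.2. Its pivot is 8 mm above the underside of breaker_a, along that body's y axis. The lever stays where it is left; a push of 3 to 4 N near its tip moves it
- tip_a (a point): centre of the crossbar of lever_a, 81 mm from the pivot. The lever is a black bar 12 mm thick and 18 mm wide with a round crossbar 18 mm in diameter and 44 mm long (along y) at its end
- breaker_b: a breaker like breaker_a, whose lever is on
- lever_b (a joint): lever of breaker_b (on; leave alone), rad: 0 = fully off (leaning 34 degrees towards the sockets), 0.6 = upright, 1.2 = fully on (leaning 34 degrees towards the pilot lamp); hard stops at 0 and 1.2. Its pivot is 8 mm above the underside of breaker_b, along that body's y axis. The lever stays where it is left; a push of 3 to 4 N near its tip moves it
- tip_b (a point): centre of the crossbar of lever_b, same shape as lever_a
- breaker_c: a breaker like breaker_a, a spare one whose lever is off
- lever_c (a joint): lever of breaker_c (off; leave alone), rad: 0 = fully off (leaning 34 degrees towards the sockets), 0.6 = upright, 1.2 = fully on (leaning 34 degrees towards the pilot lamp); hard stops at 0 and 1.2. Its pivot is 8 mm above the underside of breaker_c, along that body's y axis. The lever stays where it is left; a push of 3 to 4 N near its tip moves it
- tip_c (a point): centre of the crossbar of lever_c, same shape as lever_a
- tube_rack: loose grey tube rack 110 (x) x 60 (y) x 45 mm with three tubes standing up to 66 mm high, origin under its centre; bystander
- reagent_bottle: loose amber bottle, 66 mm in diameter, 150 mm tall, origin under its centre; bystander
- tip_box: loose white and clear box of pipette tips 125 (x) x 85 (y) x 62 mm, origin under its centre; bystander

How it is judged:
By the outcome, as a careful person would: the job done as asked, in the order asked, and still so for the second after the job is handed in, with the robot touching nothing.
It also fails if it takes over 53 s, if anything falls off the work surface, if the arm or the gripper's body presses on something with over 40 N, if the wrist force passes 120 N, or if a joint passes its speed limit or range.

ROBOT

A 6-joint arm with a two-finger parallel gripper is mounted at the origin on the work surface. World frame = base frame: x ahead of the robot, y to its left, z up, the work surface at z = 0. Lengths are in m, angles in rad, forces in N, time in s.
With the tool pointing down it reaches from about 0.325 to 0.775 m from the base axis. Payload 5.5 kg.
Tool frame: the origin (TCP) lies at the centre of the arm's flange, where the gripper is bolted on; the fingertips stand 182 mm ahead of it and the grasp point (between the pads) lies 163 mm ahead of it; z points along the fingers, y is the direction in which the jaws open and shut (so a half turn about z gives the same grasp; the last joint's range is limited). The gripper opens to 88 mm and grips with 3 to 60 N. Pads are 20 mm wide; open, the fingers measure 115 mm over their backs; the gripper's body (75 mm by 178 mm) begins 61 mm behind the grasp point.
Start: joints at [1.058, 0.091, 1.231, -0, 1.82, -0.057], TCP at [0.264, 0.539, 0.405] pointing down, gripper open.
Joint ranges: [-2.87, 2.87], [-0.86, 2.18], [0.17, 2.46], [-1.51, 4.65], [0.06, 2.69], [-2.65, 2.65]. Speed limits (rad/s): [2.57, 2.57, 3.01, 3.14, 3.14, 3.14].

INTERFACE

Orientations are given as a unit quaternion [w, x, y, z].
In Python, from plant import manip, vision, ticket gives the robot as it stands.
- The arm moves only by the tool move_arm, never from a script. Its arguments are lists of equal length, an entry for each row: "offset": the shift along the tool's x, y, z in mm, a list of three; "spin": the turn about the tool's z in degrees. A call has 1 to 20 rows; each row shifts and turns the commanded pose from where the row before left it, along the tool's axes as they then stand; what a row does not reach is not made up. A row lasts 1/10 s, in which the tool goes at most 50 mm and 8.59 degrees, less where a joint would pass 70% of its speed; a pose out of reach is approached as far as the arm can. A call is refused whole if a number of a shift passes 50 or a number of a turn 8.59, either way. A call with a gripper value outside its range is refused whole. "jaw" is the finger opening in mm, from 0 to 87.8, set as the call begins (left out, the last holds). The fingers move at their own pace and stop on an object; "squeeze" is the grip in N (left out, the last holds). Time passes only in rows, so rows that do not move let the fingers close. It gives the time, the measured TCP pose, the force and the opening at its end, in the units of the state.
- manip.get_state(): the state, without advancing time (a new reading comes with each control period).
- vision.snapshot(name): name is "scene" or "top" or "wrist"; returns (picture, depth): 384x512x3 uint8, blue, green, red; 384x512 float32, m along the optical axis (not along the pixel's ray), 0 where there is no reading.
- vision.camera_params(name): a dict with "camera_matrix" (3x3 intrinsics, pixels), "R" (3x3) and "t" (3): a world point X has camera coordinates R X + t. Camera axes: x right, y down, z forward; pixel columns grow to the right and rows downward; lengths in m; the calibration is good to about 2 mm. A picture is of the moment at which its call begins: read the wrist's pose just before it. camera_params takes no time and is no camera call; for the wrist camera it gives the pose at the moment of the call.
- ticket.hand_in(): hands the job in, once; it reports no verdict.
The state is a dict: "time_s": time; "qpos": joint angles; "qd": joint speeds; "joint_efforts": joint torques, N m; "tool_pos": TCP position; "ee_rot": TCP orientation; "ft_force": force on the tool from outside, world axes, zero at the start; "ft_torque": the same for the moment, N m; "width": finger opening in m.
Only numpy, scipy, OpenCV 4.12 (cv2) and the standard library are available. Lean on these libraries where they do the work, as an engineer would, in place of code of your own. Each camera call takes 0.05 s, during which the arm holds its last target.

## Working session

There is one attempt and no reset: what is moved stays moved. The work goes in short steps, Python scripts to look and compute and a tool call to move; the robot and the scene stay as the last step left them, time stands still between calls to the robot, and variables do not carry over. Pictures are saved under pics/ and viewed, and the job is handed in when it is done.

Besides the shell and the picture viewer there is one more tool, called after "Call:" by a JSON object that holds its "api" and its "payload". move_arm: Moves the arm, as the interface text tells. Its arguments: {"type":"object","properties":{"offset":{"type":"array","items":{"type":"array","items":{"type":"number"}}},"spin":{"type":"array","items":{"type":"number"}},"jaw":{"type":"number"},"squeeze":{"type":"number"}},"required":["offset","spin"]}

```bash
mkdir -p pics; python3 - <<'E'
from plant import manip, vision, ticket
import cv2, numpy as np
s=manip.get_state(); print(s)
for n in ("scene","top"):
    im,d=vision.snapshot(n); cv2.imwrite(f"pics/{n}0.png",im); np.save(f"pics/{n}0.npy",d)
    p=vision.camera_params(n); print(n,p)
    np.savez(f"pics/{n}_cam.npz",**p)
E
```

```text
{'time_s': 0.0, 'qpos': array([ 1.05829609e+00,  9.18738416e-02,  1.23188055e+00, -2.88974805e-06,
        1.81980894e+00, -5.67026948e-02]), 'qd': array([ 0.00020371, -0.00075364, -0.00038154, -0.00133778,  0.00051166,
        0.00065915]), 'joint_efforts': array([-1.46166105e-03, -4.46461737e+01, -4.06439030e+01,  6.94957352e-02,
        2.95425032e-02, -1.46906277e-04]), 'tool_pos': array([0.26413902, 0.53879493, 0.40350058]), 'ee_rot': array([-2.75313981e-04,  2.25931363e-01,  9.74142725e-01, -9.46094855e-04]), 'ft_force': array([-0.55206679,  0.36041327, -1.03399294]), 'ft_torque': array([ 0.02809018, -0.00528788,  0.03528957]), 'width': 0.08807623759159797}
scene {'camera_matrix': array([[462.29169089,   0.        , 258.59019025],
       [  0.        , 462.29169089, 184.56085962],
       [  0.        ,   0.        ,   1.        ]]), 'R': array([[-0.54376658,  0.83917553,  0.01011631],
       [ 0.568271  ,  0.37704337, -0.73137293],
       [-0.61756455, -0.39194735, -0.68190271]]), 't': array([ 0.30892264, -0.24174364,  1.739123  ])}
top {'camera_matrix': array([[351.77437746,   0.        , 254.56150527],
       [  0.        , 351.77437746, 193.19395176],
       [  0.        ,   0.        ,   1.        ]]), 'R': array([[-0.01226847, -0.99992034,  0.0029669 ],
       [-0.97915595,  0.011412  , -0.20278906],
       [ 0.20273904, -0.00539297, -0.97921795]]), 't': array([0.0236685 , 0.59934797, 0.85172451])}
```

View pics/scene0.png

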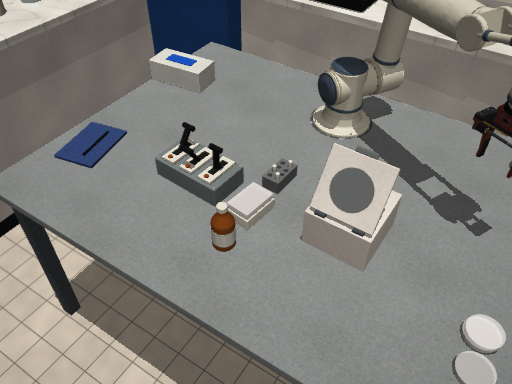

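View pics/top0.png

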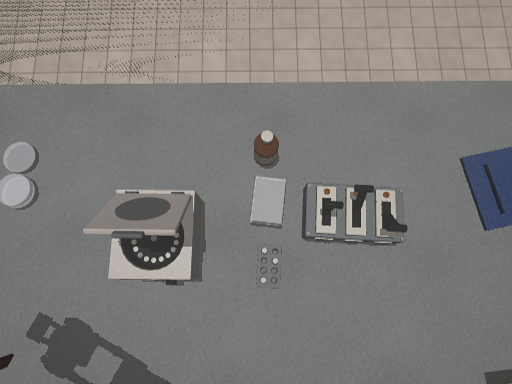

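The scene view shows the centrifuge (350,200), the supply (200,165), and the tip box, bottle and rack between them. In the top view the lid is at (140,215) and the lever crossbars are near (338,205), (365,188) and (397,228), so the left one looks tripped. I'll zoom in and back-project the depth.

```bash
cat > h.py <<'E'
import numpy as np, cv2
def load(n,k=0):
    c=np.load(f"pics/{n}_cam.npz"); return cv2.imread(f"pics/{n}{k}.png"),np.load(f"pics/{n}{k}.npy"),c["camera_matrix"],c["R"],c["t"]
def cloud(d,K,R,t):
    v,u=np.indices(d.shape); x=np.stack([(u-K[0,2])/K[0,0]*d,(v-K[1,2])/K[1,1]*d,d],-1)
    X=(x-t)@R; X[d==0]=np.nan; return X
def ray(K,R,t,u,v,z):
    c=-R.T@t; r=R.T@np.array([(u-K[0,2])/K[0,0],(v-K[1,2])/K[1,1],1]); return c+r*(z-c[2])/r[2]
def proj(K,R,t,X):
    p=R@np.asarray(X)+t; return (K@p/p[2])[:2]
E
python3 - <<'E'
from h import *
im,d,K,R,t=load("top"); X=cloud(d,K,R,t)
a=cv2.resize(im[170:255,290:420],None,fx=6,fy=6,interpolation=cv2.INTER_NEAREST); cv2.imwrite("pics/tz.png",a)
a=cv2.resize(im[175:295,75:215],None,fx=5,fy=5,interpolation=cv2.INTER_NEAREST); cv2.imwrite("pics/tz2.png",a)
print("cam",-R.T@t)
for uv in [(338,205),(365,188),(397,228),(310,210),(399,200),(327,230),(356,232),(385,232),(140,210),(270,200),(266,136),(90,228),(185,232),(118,191),(183,191),(112,278),(192,278)]: print(uv,X[uv[1],uv[0]].round(4))
im,d,K,R,t=load("scene")
a=cv2.resize(im[115:205,145:255],None,fx=6,fy=6,interpolation=cv2.INTER_NEAREST); cv2.imwrite("pics/sz.png",a)
a=cv2.resize(im[140:270,290:410],None,fx=4,fy=4,interpolation=cv2.INTER_NEAREST); cv2.imwrite("pics/sz2.png",a)
E
```

```text
cam [0.41446769 0.02142018 0.95549492]
(338, 205) [ 0.5481 -0.1724  0.1671]
(365, 188) [ 0.5896 -0.2408  0.1549]
(397, 228) [ 0.4954 -0.3069  0.1545]
(310, 210) [ 0.5521 -0.1237  0.0725]
(399, 200) [ 0.5762 -0.3548  0.0669]
(327, 230) [ 0.4998 -0.162   0.0825]
(356, 232) [ 0.4943 -0.2347  0.079 ]
(385, 232) [ 0.4932 -0.306   0.0818]
(140, 210) [0.5346 0.2624 0.2118]
(270, 200) [ 0.5811 -0.0232  0.0614]
(266, 136) [ 0.7211 -0.0123  0.1531]
(90, 228) [0.4901 0.3354 0.2776]
(185, 232) [0.4953 0.1824 0.1219]
(118, 191) [0.5963 0.3472 0.1222]
(183, 191) [0.5953 0.1908 0.1181]
(112, 278) [0.3914 0.3492 0.1175]
(192, 278) [0.3883 0.1684 0.0923]
```

View pics/tz.png

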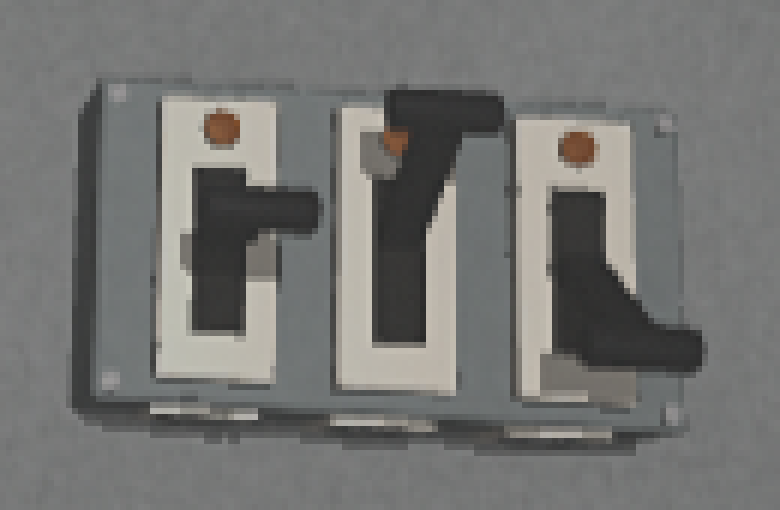

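View pics/tz2.png

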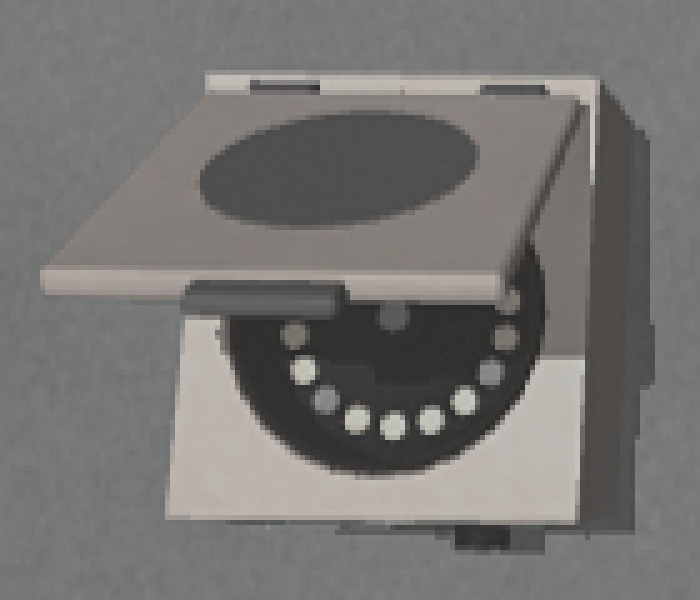

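View pics/sz.png

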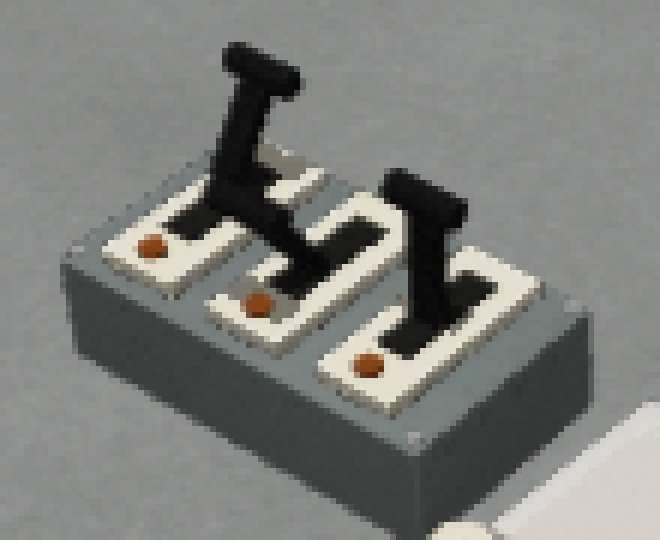

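View pics/sz2.png

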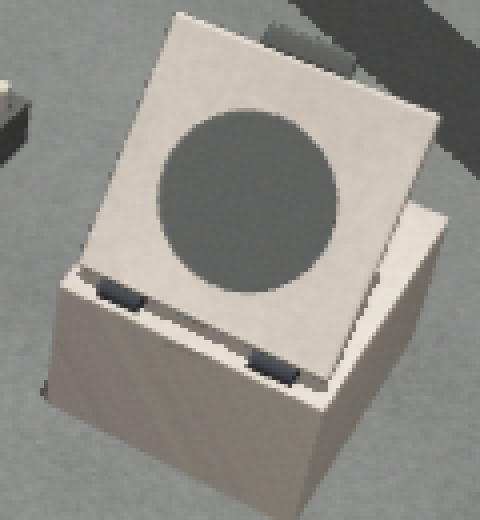

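```bash
python3 - <<'E'
from h import *
im,d,K,R,t=load("top"); X=cloud(d,K,R,t)
f=lambda x,y,s,o,z: ray(K,R,t,x/s+o[0]-.5+.5/s*0,y/s+o[1]-.5,z)
o=(290,170)
print("bolts");
for p in [(118,92),(110,380),(666,124),(672,412)]: print(f(*p,6,o,.07).round(4))
print("plates")
for pl in [[(162,98),(276,100),(157,380),(274,381)],[(338,105),(458,110),(337,390),(455,393)],[(514,117),(632,122),(517,402),(635,404)]]:
  q=np.array([f(*p,6,o,.082) for p in pl]); print(q.round(4).tolist(), q.mean(0).round(4))
print("cent")
o=(75,175)
for p in [(207,72),(600,80),(166,520),(580,521)]: print(f(*p,5,o,.12).round(4))
# lamp
m=(im[...,2].astype(int)-im[...,0]>50).astype(np.uint8); n,l,s,c=cv2.connectedComponentsWithStats(m)
for i in range(1,n):
  if s[i,4]>8 : print(c[i],s[i,4],ray(K,R,t,*c[i],.087).round(4))
# lid: points with z between .14 and .3 , and fit plane
u0,v0=75,175
S=X[175:295,75:215].reshape(-1,3); S=S[(S[:,2]>.14)&(S[:,2]<.32)]
c=np.median(S,0); 
for k in range(5):
  r=S-c; w=np.linalg.svd(r-r.mean(0))[2][2] if False else np.linalg.eigh(np.cov(r.T))[1][:,0]; dd=(S-S.mean(0))@w; S=S[abs(dd)<2*dd.std()+.001]; c=S.mean(0)
w*=np.sign(w[2]); print("lid n",w,c,len(S),dd.std(), S.min(0),S.max(0))
# tip
S=X[190:215,328:346].reshape(-1,3); S=S[S[:,2]>.155];print("tipA",len(S),np.median(S,0),S.min(0),S.max(0))
for nm in("scene",):
  im,d,K,R,t=load(nm); Y=cloud(d,K,R,t)
  S=Y[140:160,205:226].reshape(-1,3); S=S[S[:,2]>.145];print("tipA sc",len(S),np.median(S,0),S.min(0),S.max(0))
E
```

```text
bolts
[ 0.6182 -0.1249  0.07  ]
[ 0.4945 -0.1161  0.07  ]
[ 0.6014 -0.3598  0.07  ]
[ 0.4784 -0.3505  0.07  ]
plates
[[0.6126, -0.1414, 0.082], [0.6112, -0.1898, 0.082], [0.4932, -0.1336, 0.082], [0.4922, -0.182, 0.082]] [ 0.5523 -0.1617  0.082 ]
[[0.6087, -0.2161, 0.082], [0.606, -0.2669, 0.082], [0.4882, -0.2078, 0.082], [0.4864, -0.2565, 0.082]] [ 0.5473 -0.2368  0.082 ]
[[0.6026, -0.2904, 0.082], [0.5999, -0.3403, 0.082], [0.4824, -0.2818, 0.082], [0.481, -0.3305, 0.082]] [ 0.5415 -0.3107  0.082 ]
cent
[0.602  0.3534 0.12  ]
[0.5958 0.1626 0.12  ]
[0.3905 0.358  0.12  ]
[0.3876 0.1671 0.12  ]
[326.90909091 190.90909091] 22 [ 0.598  -0.1662  0.087 ]
[355.54545455 193.        ] 11 [ 0.5918 -0.2382  0.087 ]
[386.09090909 194.09090909] 22 [ 0.5881 -0.3151  0.087 ]
lid n [ 0.81707164 -0.02194358  0.5761184 ] [0.52616318 0.25820249 0.22333944] 3248 0.0008800168803689955 [0.47408568 0.16904388 0.14031456] [0.58497895 0.3498555  0.29319618]
tipA 115 [ 0.5483317  -0.16537037  0.16611383] [ 0.53999377 -0.18322251  0.1572758 ] [ 0.55862988 -0.14935783  0.17053802]
tipA sc 102 [ 0.55645596 -0.16153324  0.16370368] [ 0.54301568 -0.18880433  0.14502842] [ 0.56212881 -0.14149673  0.1708107 ]
```

The left-hand breaker (top-image crossbar at 338,205) is the tripped one. The supply yaw is about -4.1°, and breaker A is at (0.552, -0.162). The lid hinge is at about (0.579, 0.258, 0.12), with the lid open about 0.96 rad. I'll close the fingers, raise the tool and turn it.

Call:
{"api": "move_arm", "payload": {"offset": [[0, 0, -12], [0, 0, -12], [0, 0, -12], [0, 0, -12], [0, 0, -12], [0, 0, -12], [0, 0, -12], [0, 0, -12], [0, 0, 0]], "spin": [8.5, 8.5, 8.5, 8.5, 8.5, 8.5, 8.5, 8.5, 0], "jaw": 0}}

```text
time_s: 1.0
tool_pos: [0.2641, 0.5386, 0.5021]
ee_rot: [-0.0, 0.732, 0.681, 0.001]
ft_force: [1.0, 0.7, 0.3]
width: 0.0194
```

Call:
{"api": "move_arm", "payload": {"offset": [[-26, 27.5, 0], [-26, 27.5, 0], [-26, 27.5, 0], [-26, 27.5, 0], [-26, 27.5, 0], [-26, 27.5, 0], [-26, 27.5, 0], [-26, 27.5, 0], [-26, 27.5, 0], [-26, 27.5, 0], [0, 0, 0], [0, 0, 0]], "spin": [0, 0, 0, 0, 0, 0, 0, 0, 0, 0, 0, 0]}}

```text
time_s: 2.2
tool_pos: [0.5203, 0.2592, 0.4994]
ee_rot: [-0.001, 0.732, 0.682, -0.001]
ft_force: [-0.1, -0.4, 0.6]
width: 0.0007
```

Call:
{"api": "move_arm", "payload": {"offset": [[0, -1, 8], [0, -1, 8], [0, -2, 8], [0, -2, 8], [0, -2, 5], [0, 0, 0]], "spin": [0, 0, 0, 0, 0, 0]}}

```text
time_s: 2.8
tool_pos: [0.5114, 0.2605, 0.4626]
ee_rot: [-0.0, 0.732, 0.682, -0.001]
ft_force: [-0.3, 0.8, 0.3]
width: 0.0006
```

```bash
python3 - <<'E'
from plant import manip, vision
import cv2, numpy as np
s=manip.get_state(); print(s['tool_pos'],s['ft_force'])
im,d=vision.snapshot("scene"); cv2.imwrite("pics/s1.png",cv2.resize(im[60:280,260:500],None,fx=2.5,fy=2.5))
E
```

```text
[0.5113506  0.26050022 0.46257893] [-0.32699978  0.77171364  0.25753847]
```

View pics/s1.png

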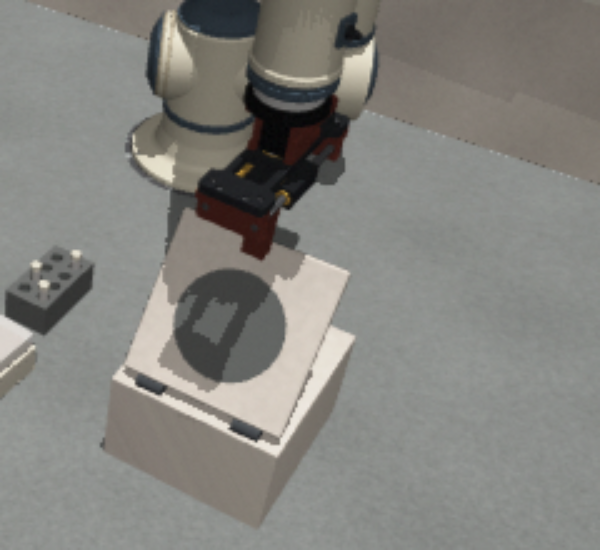

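The fingertips (258,255) are just off the lid's outer face near the front edge. Next I'll follow the arc down slowly.

Call:
{"api": "move_arm", "payload": {"offset": [[0, -3, 4.5], [0, -3, 4.5], [-0.4, -5.8, 3.9], [-0.4, -5.8, 3.9], [-0.4, -5.8, 3.9], [-0.4, -5.8, 3.9], [-0.4, -5, 4.9], [-0.4, -5, 4.9], [-0.4, -5, 4.9], [-0.4, -5, 4.9], [-0.4, -5, 4.9]], "spin": [0, 0, 0, 0, 0, 0, 0, 0, 0, 0, 0]}}

```text
time_s: 3.95
tool_pos: [0.4571, 0.2606, 0.414]
ee_rot: [0.0, 0.732, 0.681, -0.0]
ft_force: [2.0, 0.2, 1.5]
width: 0.0009
```

Call:
{"api": "move_arm", "payload": {"offset": [[-0.3, -3.9, 5.8], [-0.3, -3.9, 5.8], [-0.3, -3.9, 5.8], [-0.3, -3.9, 5.8], [-0.3, -3.9, 5.8], [-0.2, -2.7, 6.5], [-0.2, -2.7, 6.5], [-0.2, -2.7, 6.5], [-0.2, -2.7, 6.5], [-0.2, -2.7, 6.5]], "spin": [0, 0, 0, 0, 0, 0, 0, 0, 0, 0]}}

```text
time_s: 4.95
tool_pos: [0.4242, 0.2604, 0.3524]
ee_rot: [0.0, 0.732, 0.681, 0.0]
ft_force: [0.1, 1.2, 0.8]
width: -0.0
```

Call:
{"api": "move_arm", "payload": {"offset": [[0, -1, 4], [0, -1, 4], [0, -1, 4], [0, -1, 4], [0, -1, 4], [0, -1, 4], [0, 0, 3], [0, 0, 2], [0, 0, 2], [0, 0, 1.5]], "spin": [0, 0, 0, 0, 0, 0, 0, 0, 0, 0]}}

```text
time_s: 5.95
tool_pos: [0.4184, 0.2609, 0.3204]
ee_rot: [-0.0, 0.732, 0.681, -0.0]
ft_force: [-0.4, 0.2, 0.6]
width: 0.0003
```

Call:
{"api": "move_arm", "payload": {"offset": [[0, 0, 1], [0, 0, 1], [0, 0, 1], [0, 0, 1], [0, 0, 0]], "spin": [0, 0, 0, 0, 0]}}

```text
time_s: 6.45
tool_pos: [0.4182, 0.2608, 0.3183]
ee_rot: [0.0, 0.732, 0.681, 0.001]
ft_force: [-3.8, -1.1, 8.3]
width: 0.0003
```

Call:
{"api": "move_arm", "payload": {"offset": [[0, 0, -10], [0, 0, -20], [0, 0, -30], [0, 0, -30], [0, 0, -20], [-45, 0, 0], [-45, 0, 0], [-45, 0, 0], [-45, 0, 0], [0, 0, 0]], "spin": [0, 0, 0, 0, 0, 0, 0, 0, 0, 0], "jaw": 40}}

```text
time_s: 7.45
tool_pos: [0.4052, 0.0775, 0.4274]
ee_rot: [0.001, 0.734, 0.679, 0.0]
ft_force: [0.8, 0.5, -0.5]
width: 0.0404
```

```bash
python3 - <<'E'
from plant import manip, vision
import cv2, numpy as np
from h import *
s=manip.get_state(); print(s['tool_pos'],s['ft_force'])
im,d=vision.snapshot("top"); cv2.imwrite("pics/t2.png",im)
_,_,K,R,t=load("top"); X=cloud(d,K,R,t)
for uv in [(120,215),(120,250),(150,215),(150,260),(170,260),(180,230)]: print(uv,X[uv[1],uv[0]].round(4))
S=X[195:275,115:195].reshape(-1,3); S=S[(S[:,2]>.125)&(S[:,2]<.15)]
w=np.linalg.eigh(np.cov(S.T))[1][:,0]; print(w,S.mean(0),len(S))
# tip A
S=X[185:220,320:350].reshape(-1,3); S=S[S[:,2]>.15];print("tipA",len(S),np.median(S,0),S.min(0),S.max(0))
E
```

```text
[0.40515015 0.07750173 0.42738459] [ 0.78286125  0.49445826 -0.47738516]
(120, 215) [0.5358 0.3339 0.1342]
(120, 250) [0.4543 0.3272 0.1379]
(150, 215) [0.5347 0.2628 0.1366]
(150, 260) [0.421  0.1148 0.6318]
(170, 260) [0.4207 0.0966 0.6326]
(180, 230) [0.4984 0.1909 0.1387]
[ 1.04027516e-02 -7.12718480e-04  9.99945636e-01] [0.52066917 0.26504507 0.13616891] 3326
tipA 151 [ 0.54831903 -0.15981162  0.16609326] [ 0.54015835 -0.1834194   0.15401114] [ 0.55860346 -0.14040964  0.17138413]
```

View pics/t2.png

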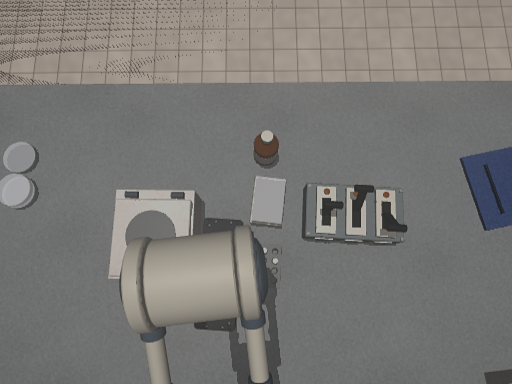

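The top view shows the lid flat and shut (about (150,230), outer face near z 0.136), and everything else is unmoved. Next I'll go above lever A with the jaws open along x.

Call:
{"api": "move_arm", "payload": {"offset": [[-28.5, 20.2, 0], [-28.5, 20.2, 0], [-28.5, 20.2, 0], [-28.5, 20.2, 0], [-28.5, 20.2, 0], [-28.5, 20.2, 0], [-28.5, 20.2, 0], [-28.5, 20.2, 0], [0, 0, 0], [0, 0, 0], [0, 0, 0]], "spin": [0, 0, 0, 0, 0, 0, 0, 0, 0, 0, 0]}}

```text
time_s: 8.6
tool_pos: [0.5504, -0.1561, 0.4268]
ee_rot: [-0.0, 0.731, 0.682, 0.0]
ft_force: [-0.0, -0.1, 0.1]
width: 0.04
```

```bash
python3 - <<'E'
from plant import manip, vision
import cv2, numpy as np
from h import *
s=manip.get_state(); print(s['tool_pos'],s['ee_rot'],s['ft_force'])
p=vision.camera_params("wrist")
im,d=vision.snapshot("wrist"); cv2.imwrite("pics/w3.png",im)
K,R,t=p["camera_matrix"],p["R"],p["t"]; X=cloud(d,K,R,t)
im2,d2=vision.snapshot("top"); _,_,K,R,t=load("top"); Y=cloud(d2,K,R,t); cv2.imwrite("pics/t3.png",im2)
S=Y[195:275,115:195].reshape(-1,3); S=S[(S[:,2]>.125)&(S[:,2]<.15)&(S[:,0]<.555)]
c=np.c_[S[:,:2]-S[:,:2].mean(0),np.ones(len(S))]; print("lid fit",np.linalg.lstsq(c,S[:,2],rcond=None)[0],len(S))
S=Y.reshape(-1,3); S=S[(abs(S[:,2])<.03)&(abs(S[:,0]-.5)<.15)&(abs(S[:,1]-.25)<.2)]
c=np.c_[S[:,:2]-S[:,:2].mean(0),np.ones(len(S))]; print("table fit",np.linalg.lstsq(c,S[:,2],rcond=None)[0],len(S))
m=(X[...,2]>.15)&(X[...,2]<.18)&(abs(X[...,1]+.162)<.04)&(im.max(2)<70); S=X[m];print("tip wrist",len(S),np.median(S,0),S.min(0),S.max(0))
E
```

```text
[ 0.55044976 -0.15611853  0.42676875] [-1.01526212e-04  7.31444627e-01  6.81900786e-01  2.54997299e-04] [-0.02280841 -0.09435352  0.12922896]
lid fit [0.00291119 0.00394456 0.13629356] 5067
table fit [1.15536081e-03 8.61247224e-05 3.08977300e-04] 8565
tip wrist 774 [ 0.5513236  -0.16143215  0.16612208] [ 0.54155762 -0.18443226  0.15487499] [ 0.56112751 -0.14204486  0.16954014]
```

View pics/w3.png

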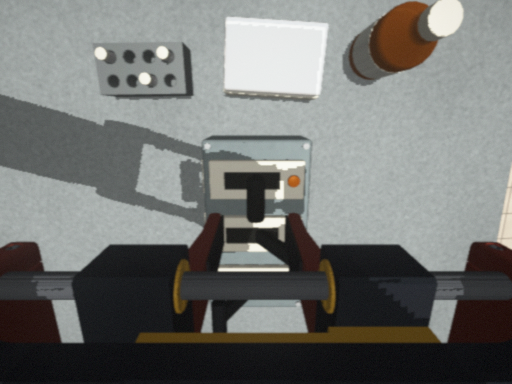

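View pics/t3.png

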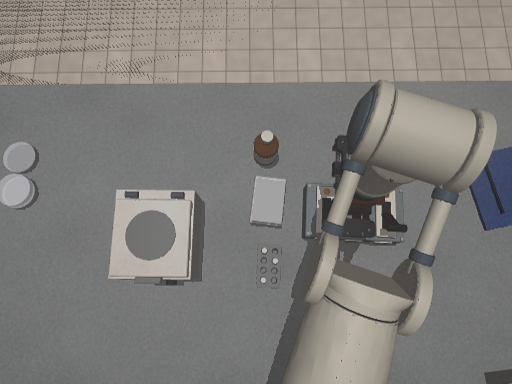

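The lid fits flat (slope ~0.003, z 0.1363, as expected). Crossbar A is at (0.551, -0.163). In the wrist view it sits centred between the fingers (pixel ~(255,200)). I'll descend around it.

Call:
{"api": "move_arm", "payload": {"offset": [[-3.5, 0, 15], [-3.5, 0, 15], [0, 0, 15], [0, 0, 12], [0, 0, 8], [0, 0, 8], [0, 0, 8], [0, 0, 6], [0, 0, 6], [0, 0, 0]], "spin": [0, 0, 0, 0, 0, 0, 0, 0, 0, 0]}}

```text
time_s: 9.7
tool_pos: [0.5497, -0.1646, 0.3326]
ee_rot: [-0.001, 0.732, 0.681, -0.0]
ft_force: [0.7, 0.1, 0.2]
width: 0.04
```

Call:
{"api": "move_arm", "payload": {"offset": [[0, -5, 0], [0, -5, 0], [0, -5, 0.5], [0, -5, 1], [0, -5, 1], [0, -5, 1.5], [0, -5, 2], [0, -5, 2], [0, -5, 2], [0, 0, 0]], "spin": [0, 0, 0, 0, 0, 0, 0, 0, 0, 0]}}

```text
time_s: 10.7
tool_pos: [0.5042, -0.1614, 0.3232]
ee_rot: [-0.0, 0.732, 0.681, -0.0]
ft_force: [0.4, -0.7, 1.6]
width: 0.0398
```

Call:
{"api": "move_arm", "payload": {"offset": [[0, -2, 0], [0, -2, 0], [0, -1, 0], [0, -1, 0], [0, 0, 0]], "spin": [0, 0, 0, 0, 0]}}

```text
time_s: 11.2
tool_pos: [0.4988, -0.161, 0.3233]
ee_rot: [-0.0, 0.732, 0.681, -0.0]
ft_force: [3.2, -0.2, -1.4]
width: 0.0402
```

Call:
{"api": "move_arm", "payload": {"offset": [[0, -1, 0], [0, -1, 0], [0, -1, 0], [0, 0, 0]], "spin": [0, 0, 0, 0]}}

```text
time_s: 11.6
tool_pos: [0.4961, -0.1608, 0.3238]
ee_rot: [0.001, 0.732, 0.681, 0.0]
ft_force: [5.2, -0.7, -0.4]
width: 0.0403
```

Call:
{"api": "move_arm", "payload": {"offset": [[0, -1, 0], [0, -1, 0], [0, -1, 0], [0, 0, 0]], "spin": [0, 0, 0, 0]}}

```text
time_s: 12.0
tool_pos: [0.4945, -0.1606, 0.3238]
ee_rot: [0.003, 0.732, 0.682, 0.002]
ft_force: [16.5, -2.1, -5.8]
width: 0.0403
```

```bash
python3 - <<'E'
from plant import manip, vision
import cv2, numpy as np
im,d=vision.snapshot("scene"); cv2.imwrite("pics/s4.png",cv2.resize(im[80:210,130:270],None,fx=5,fy=4.5))
im,d=vision.snapshot("wrist"); cv2.imwrite("pics/w4.png",im)
E
```

```text
(no output)
```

View pics/s4.png

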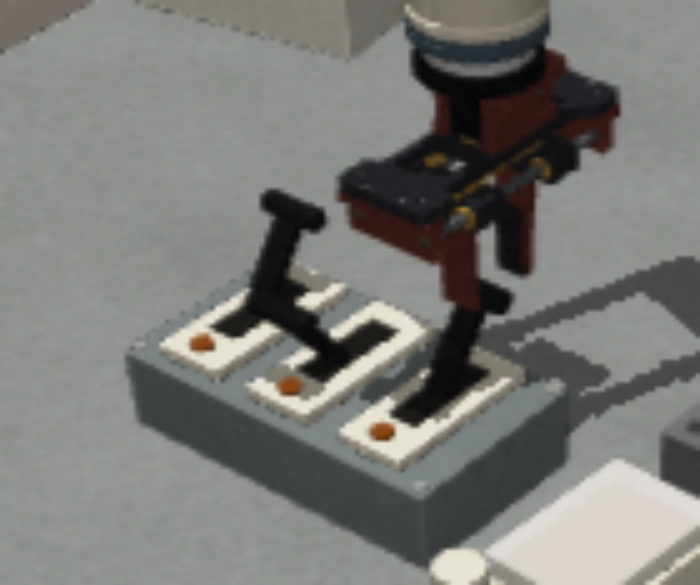

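View pics/w4.png

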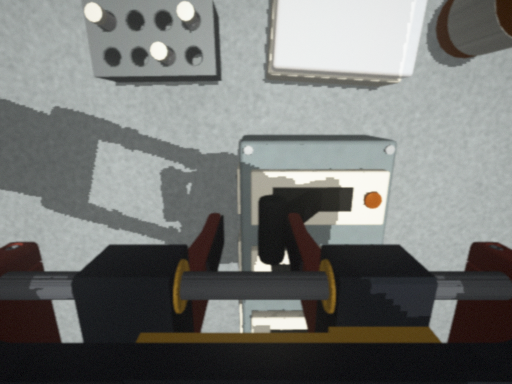

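Scene and wrist views show lever A fully back, parallel to lever C, and 16 N at the stop confirms it. Now I'll throw it on.

Call:
{"api": "move_arm", "payload": {"offset": [[0, 5, 0], [0, 5, 0], [0, 5, -1], [0, 5, -1], [0, 5, -1], [0, 5, -1], [0, 5, -1], [0, 5, -1], [0, 5, -1], [0, 5, -1], [0, 5, -1], [0, 5, -1], [0, 5, 0], [0, 5, 0]], "spin": [0, 0, 0, 0, 0, 0, 0, 0, 0, 0, 0, 0, 0, 0]}}

```text
time_s: 13.5
tool_pos: [0.5632, -0.1656, 0.3335]
ee_rot: [-0.0, 0.732, 0.681, -0.0]
ft_force: [-3.5, 0.3, 2.6]
width: 0.0401
```

Call:
{"api": "move_arm", "payload": {"offset": [[0, 5, 0.5], [0, 5, 1], [0, 5, 1], [0, 5, 1.5], [0, 5, 1.5], [0, 5, 2], [0, 5, 2], [0, 2, 0.5], [0, 2, 0], [0, 0, 0]], "spin": [0, 0, 0, 0, 0, 0, 0, 0, 0, 0]}}

```text
time_s: 14.5
tool_pos: [0.6018, -0.1684, 0.3229]
ee_rot: [-0.0, 0.732, 0.681, -0.0]
ft_force: [-1.8, 0.2, 0.3]
width: 0.04
```

Call:
{"api": "move_arm", "payload": {"offset": [[0, 2, 0], [0, 2, 0], [0, 1, 0], [0, 1, 0], [0, 1, 0], [0, 0, 0]], "spin": [0, 0, 0, 0, 0, 0]}}

```text
time_s: 15.1
tool_pos: [0.6087, -0.1689, 0.3235]
ee_rot: [0.0, 0.732, 0.681, 0.0]
ft_force: [-3.1, 0.6, -0.2]
width: 0.0401
```

Call:
{"api": "move_arm", "payload": {"offset": [[0, 1, 0], [0, 1, 0], [0, 1, 0], [0, 0, 0]], "spin": [0, 0, 0, 0]}}

```text
time_s: 15.5
tool_pos: [0.6106, -0.1691, 0.3234]
ee_rot: [-0.002, 0.732, 0.681, -0.002]
ft_force: [-11.3, 1.5, 2.0]
width: 0.0403
```

Call:
{"api": "move_arm", "payload": {"offset": [[0, 1, 0], [0, 0.5, 0], [0, 0, 0]], "spin": [0, 0, 0]}}

```text
time_s: 15.8
tool_pos: [0.6114, -0.1692, 0.3232]
ee_rot: [-0.003, 0.732, 0.681, -0.003]
ft_force: [-14.8, 2.8, 2.7]
width: 0.04
```

Call:
{"api": "move_arm", "payload": {"offset": [[0, -5, 0], [0, -5, 0], [0, -3.5, 0], [0, 0, -8], [0, 0, -12], [0, 0, -20], [0, 0, -30], [0, 0, -40], [40, 0, 0], [40, 0, 0], [40, -20, 0], [40, -30, 0], [40, -30, 0], [40, -30, 0], [0, 0, 0]], "spin": [0, 0, 0, 0, 0, 0, 0, 0, 0, 0, 0, 0, 0, 0, 0]}}

```text
time_s: 17.3
tool_pos: [0.5046, 0.083, 0.4363]
ee_rot: [0.0, 0.73, 0.684, 0.002]
ft_force: [0.5, -0.5, -0.3]
width: 0.0401
```

```bash
python3 - <<'E'
from plant import manip, vision
import cv2, numpy as np
from h import *
s=manip.get_state(); print(s['tool_pos'],s['ft_force'],s['time_s'])
im,d=vision.snapshot("top"); cv2.imwrite("pics/t5.png",im); _,_,K,R,t=load("top"); Y=cloud(d,K,R,t)
im2,d2=vision.snapshot("scene"); cv2.imwrite("pics/s5.png",cv2.resize(im2[100:280,140:420],None,fx=2.8,fy=2.8))
_,_,K,R,t=load("scene"); Z=cloud(d2,K,R,t)
a=-.072; ux=np.array([np.cos(a),np.sin(a)]); uy=np.array([-np.sin(a),np.cos(a)])
for nm,c in zip("abc",[(.5523,-.1617),(.5473,-.2368),(.5415,-.3107)]):
  for P in (Y,Z):
    S=P.reshape(-1,3); q=S[:,:2]-c; x=q@ux; y=q@uy; m=(abs(y)<.02)&(abs(x)<.07)&(S[:,2]>.135)&(S[:,2]<.18)
    print(nm,m.sum(),"x range",np.percentile(x[m],[3,50,97]).round(4),"zmax",S[m][:,2].max().round(4))
E
```

```text
[0.50461829 0.08302122 0.43632311] [ 0.50792365 -0.45083793 -0.3237373 ] 17.3
a 149 x range [0.0327 0.0424 0.0527] zmax 0.1576
a 79 x range [0.0409 0.0514 0.0567] zmax 0.1584
b 149 x range [0.0313 0.04   0.0504] zmax 0.1584
b 75 x range [0.0382 0.0489 0.0547] zmax 0.1583
c 148 x range [-0.0532 -0.0452 -0.0325] zmax 0.1568
c 82 x range [-0.0476 -0.0382 -0.03  ] zmax 0.1573
```

View pics/t5.png

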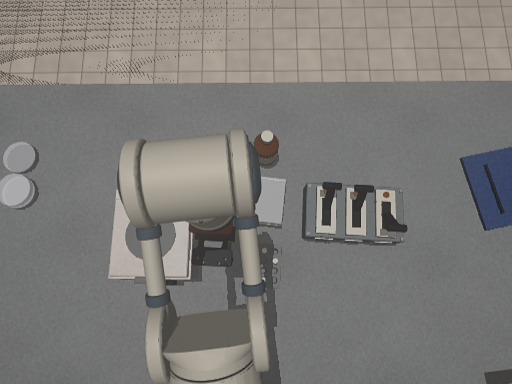

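View pics/s5.png

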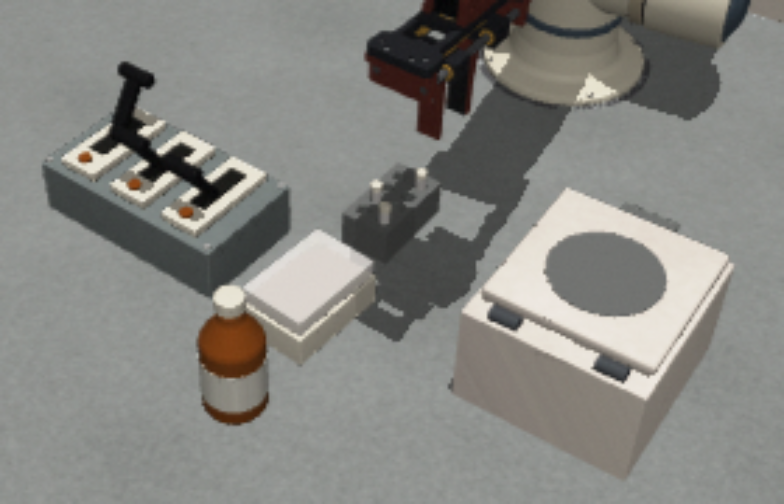

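Lever A now lies parallel to B (on), C is still off, the lid is flat, the bystanders are in place and the gripper is clear of everything.

```bash
python3 -c "
from plant import ticket
print(ticket.hand_in())"
```

```text
the job is handed in; nothing more can be done
None
```

I closed the centrifuge lid first, then reset the tripped breaker (the left one in the top view). The job was handed in at about 17.4 s, with the gripper open and clear of everything.

- **Lid:** I lowered it slowly with the closed fingertips. The force stayed around 2 N on the way down and reached about 8 N when it shut. Depth readings afterwards showed the lid flat (slope about 0.003), with its outer face at 136.3 mm against the expected 136 mm. One earlier reading, with the arm partly in view, gave a slope of about 0.01; the clearer view did not repeat it.
- **Breaker lever:** I pushed it to the off stop, where the force rose to about 16 N and it stood parallel to the spare lever. Then I threw it to the on stop, where the force rose to about 15 N. After letting go, its crossbar sat at about +42 mm along the plate (top view), against +40 mm for the lever that was already on.
- **Everything else:** The other two levers, the tube rack, the bottle and the tip box look unmoved in the last pictures. I did not measure the rack, bottle or tip box again.

The top and scene views differ by up to 9 mm in lever position, because each sees a different side of the crossbar. Both views put the reset lever within 3 mm of the one already on.

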